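# Step the load selector up four clicks and enter it

## Robot

A 6-joint arm with a two-finger parallel gripper is mounted at the origin on a cart in front of the work surface, level with it; the furniture and walls round the work are solid. World frame = base frame: x ahead of the robot, y to its left, z up, the work surface at z = 0. Lengths are in mm, angles in rad, forces in N, time in s.
With the tool pointing down it reaches from about 375 to 750 mm from the base axis. Payload 9 kg.
Tool frame: the origin (TCP) lies on the centre line of the jaws, within the pads' length; the fingertips stand 25 mm ahead of it and the grasp point (between the pads) lies 6 mm ahead of it; y points along the fingers, x is the direction in which the jaws open and shut, and the axes are right-handed (so a half turn about y gives the same grasp; the last joint's range is limited). The gripper opens to 85 mm and grips with 20 to 120 N. Pads are 22 mm wide; open, the fingers measure 114 mm over their backs; the gripper's body (76 mm by 85 mm) begins 54 mm behind the grasp point. The pads swing forward as they close: fully open they stand 13 mm farther back than shut.
Start: joints at [-1.372, 0.104, 0.097, 1.564, 0, 1.353], TCP at [242.914, -548.659, 256.331] pointing down, gripper open.
Joint ranges: [-2.99, 2.99], [-0.84, 1.86], [-1.1, 1.16], [-1.84, 2.11], [-1.51, 1.56], [-3.14, 3.14]. Speed limits (rad/s): [2.22, 2.22, 2.57, 3.14, 3.14, 3.14].

## Interface

Orientations are given as a rotation vector (axis times angle).
In Python, from cell import status, viewer, arm gives the robot as it stands.
- The arm moves only by the tool step_arm, never from a script. Its argument "moves" is a list of rows, each an object with "dp": the shift along the tool's x, y, z in units of 25 mm (1.0 is 25 mm), a list of three; "twist": the turn about the tool's y in units of 5 degrees (1.0 is 5 degrees). In form: [{"dp": [x, y, z], "twist": twist}, ...]. A call has 1 to 10 rows; each row is the pose to reach, as a shift and turn from the pose measured when the call began, along the tool's axes at that moment; what a row does not reach only later rows make up. A row lasts 1/12 s, in which the tool goes at most 41.7 mm and 7.16 degrees, less where a joint would pass 70% of its speed; a pose out of reach is approached as far as the arm can. A call with a gripper value outside its range is refused whole. "claw" is the opening, from 0 (shut) to 1 (fully open), set as the call begins (left out, the last holds). The fingers move at their own pace and stop on an object; "force" is the grip in N (left out, the last holds). Time passes only in rows, so rows that repeat a pose let the fingers close. It gives the time, the measured TCP pose, the force and the opening at its end, in the units of the state.
- status.sense(): the state, without advancing time (a new reading comes with each control period).
- viewer.snapshot(name): name is "side" or "top" or "wrist"; returns the picture (384x512x3 uint8, red, green, blue); there is no depth.
- viewer.calibration(name): a dict with "intrinsics" (3x3 intrinsics, pixels), "D" ([k1, k2, p1, p2, k3] as OpenCV has them; the pictures are not rectified), "origin" and "rotation" of the camera in the world. Camera axes: x right, y down, z forward; pixel columns grow to the right and rows downward; lengths in mm; the calibration is good to about 2 mm. A picture is of the moment at which its call begins: read the wrist's pose just before it. calibration takes no time and is no camera call; for the wrist camera it gives the pose at the moment of the call.
- arm.finish_job(): hands the job in, once; it reports no verdict.
The state is a dict: "t": time; "joints": joint angles; "joint_vel": joint speeds; "effort": joint torques, N m; "position": TCP position; "orientation": TCP orientation; "force": force on the tool from outside, world axes, zero at the start; "ft_torque": the same for the moment, N m; "gripper_width": finger opening in mm.
Only numpy, scipy, OpenCV 4.12 (cv2) and the standard library are available. Lean on these libraries where they do the work, as an engineer would, in place of code of your own. Each camera call takes 0.05 s, during which the arm holds its last target. There are 200 camera calls.

## Task

The load selector needs to go up four steps: with a fingertip, push the rib of its click-stop dial round clockwise, seen from above, by exactly four clicks from where it stands now, without running past the fourth, and only then press the round key fully down once and let it come up again. Work gently and with the fingertips only: pinch and lift nothing, and leave the selector box and the small things on and around it standing where they are.

Things in the scene. Friction and masses are not known exactly. Their poses are not given: they have to be found in the camera images.
- selector: Load selector: a low grey control box, 150 (x) x 230 (y) x 40 mm high, loose on four rubber feet but heavy (4 kg). Origin: centre of its underside; z up; its front looks along its own -x. Its flat top carries the dial (left, +y side) and the round key (right, -y side, near the front).
- dial_axis (a point): Point on the dial's vertical turning axis at the dial's underside, 42 mm above the worktop, 40 mm to +y of the box's centre. Its axes are those of the box and do not turn with the dial. The dial is a black disc of 112 mm diameter, its flat top 10 mm above this point; a round hub of 12 mm radius rises to 25 mm above this point.
- rib (a point): Point inside the dial's upright rib, 36 mm from the turning axis, 21 mm above the dial's underside; turns with the dial, its own x axis pointing outward along the rib. The rib is a straight black bar with a white line on top, 10 mm thick, running radially from 10 to 54 mm from the axis on one side only; its top is 23 mm above the dial's flat top, 75 mm above the worktop.
- rib_end (a point): Near the outer end of the rib, 52 mm from the axis, at the height of rib; turns with the dial. A sprung plunger holds the dial in each stop: the resistance rises to about 0.3 N m (8 to 9 N on the rib 36 mm from the axis) half way to the next stop (15 degrees), then drops at once and the dial snaps forward by itself into that stop.
- dial (a joint): Dial angle in rad, growing clockwise seen from above. Nine click stops 30 degrees (0.524 rad) apart, 0 to 4.189, each with a bar mark on the panel (longer clockwise); starts in one of the first four (0 to 1.571). At 0 the rib points 120 degrees anticlockwise from the box's +x (back), and 120 degrees minus this value elsewhere, in the box's frame.
- enter_key (a joint): Travel of the round key in m: 0 up, 0.005 fully down; sprung, 4 N takes it fully down and it comes up by itself. It counts as pressed beyond 0.004.
- enter_key_top (a point): Centre of the key's flat top (24 mm diameter, grey, in a black collar of 40 mm diameter), 57 mm above the worktop with the key up; moves down with the key. The collar's top is 52 mm above the worktop.
- disc: Bystander: steel test disc, 33 mm diameter, 9 mm high, lying on the back right corner of the box's top panel. Origin: centre of its underside.
- large_weight: Bystander: steel weight with a neck, 25 mm diameter, 32 mm high, in front of the box. Origin: centre of its underside.
- small_weight: Bystander: steel weight with a neck, 20 mm diameter, 26 mm high, behind the box. Origin: centre of its underside.
- cup: Bystander: small white sample cup, 33 mm diameter, 21 mm high, to the right of the box. Origin: centre of its underside.
- marker: Bystander: marker pen, 132 mm long, lying to the left. Origin: centre of its underside.

How it is judged:
By the outcome, as a careful person would: the job done as asked, in the order asked, and still so for the second after the job is handed in, with the robot touching nothing.
It also fails if it takes over 53 s, if anything falls off the work surface, if the arm or the gripper's body presses on something with over 40 N, if the wrist force passes 120 N, or if a joint passes its speed limit or range.

## Working session

There is one attempt and no reset: what is moved stays moved. The work goes in short steps, Python scripts to look and compute and a tool call to move; the robot and the scene stay as the last step left them, time stands still between calls to the robot, and variables do not carry over. Pictures are saved under pics/ and viewed, about 8 in all and at most 12, crops included, and the job is handed in when it is done.

Besides the shell and the picture viewer there is one more tool, called after "Request:" as a command line: name --argument value ..., lists and objects as JSON in quotes. step_arm: Moves the arm, as the interface text tells. Its arguments: {"type":"object","properties":{"moves":{"type":"array","items":{"type":"object","properties":{"dp":{"type":"array","items":{"type":"number"}},"twist":{"type":"number"}}}},"claw":{"type":"number"},"force":{"type":"number"}},"required":["moves"]}

```bash
mkdir -p pics
python3 - <<'E'
from cell import status, viewer, arm
import cv2
s=status.sense()
for k in ['t','position','orientation','force','gripper_width']: print(k,s[k])
for n in ['top','side']:
    im=viewer.snapshot(n); cv2.imwrite(f'pics/{n}0.png',im[:,:,::-1])
    print(n,viewer.calibration(n))
a=cv2.imread('pics/top0.png');
cv2.imwrite('pics/top0b.png',cv2.resize(a,(800,600),interpolation=cv2.INTER_CUBIC))
E
```

```text
t 0.0
position [ 242.87174312 -548.33491281  255.54907119]
orientation [-1.37703676  0.89753768 -0.89613896]
force [ 0.22680263  0.09886019 -0.75438252]
gripper_width 85.13524685406327
top {'intrinsics': array([[365.22821961,   0.        , 256.02271364],
       [  0.        , 365.22821961, 197.12959135],
       [  0.        ,   0.        ,   1.        ]]), 'D': array([-0.05107568,  0.        ,  0.        ,  0.        ,  0.        ]), 'origin': array([ 399.10818499,   84.54103748, 1047.67992469]), 'rotation': array([-2.1409085 ,  2.15106608, -0.13925124])}
side {'intrinsics': array([[370.14918718,   0.        , 262.89432048],
       [  0.        , 370.14918718, 192.4939075 ],
       [  0.        ,   0.        ,   1.        ]]), 'D': array([-0.05108545,  0.        ,  0.        ,  0.        ,  0.        ]), 'origin': array([ 572.25250319, -635.87252712,  657.94845049]), 'rotation': array([-2.22942255, -0.06993565,  0.02446205])}
```

View pics/top0b.png

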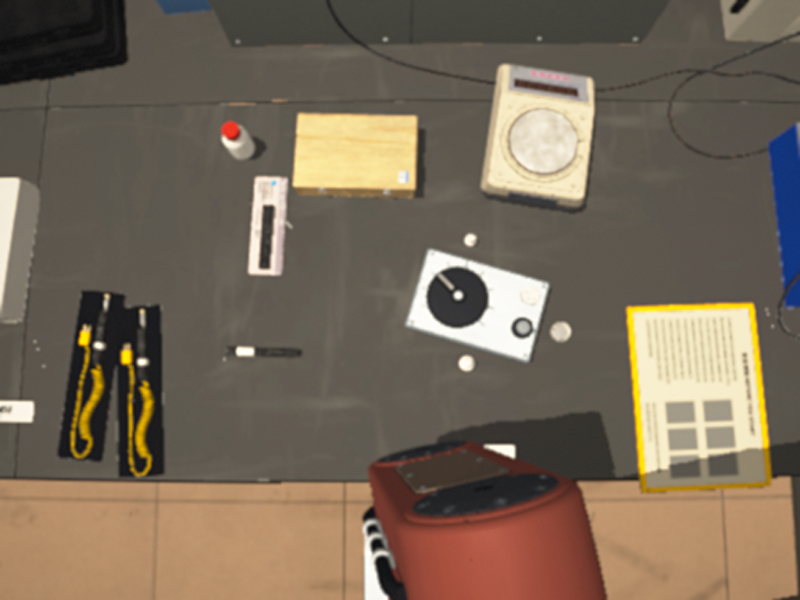

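```bash
cat > h.py <<'E'
import numpy as np, cv2
from scipy.spatial.transform import Rotation as R
from cell import viewer, status
def ray(n,uv,z,c=None):
    c=c or viewer.calibration(n)
    p=cv2.undistortPoints(np.array([[uv]],float),c['intrinsics'],c['D'])[0,0]
    d=R.from_rotvec(c['rotation']).as_matrix() @ [p[0],p[1],1] if np.shape(c['rotation'])==(3,) else c['rotation']@[p[0],p[1],1]
    o=c['origin']; return o+d*(z-o[2])/d[2]
def proj(n,P,c=None):
    c=c or viewer.calibration(n)
    M=R.from_rotvec(c['rotation']).as_matrix().T
    return cv2.projectPoints(np.array(P,float).reshape(-1,3),cv2.Rodrigues(M)[0],-M@c['origin'],c['intrinsics'],c['D'])[0][:,0]
E
python3 - <<'E'
from h import *
s=status.sense(); print(R.from_rotvec(s['orientation']).as_matrix().round(3))
E
```

```text
[[ 0.405 -0.     0.914]
 [-0.914  0.001  0.405]
 [-0.001 -1.     0.   ]]
```

The top view shows the box with its dial at about (458,297) in the enlarged picture, the rib pointing up and left, the key at (522,327) and the disc at (530,296). I'll enlarge it.

Run:
```python
from h import *
a=cv2.imread('pics/top0.png')[150:240,250:370]
cv2.imwrite('pics/top0c.png',cv2.resize(a,None,fx=6.6,fy=6.6,interpolation=cv2.INTER_CUBIC))
b=cv2.imread('pics/side0.png'); cv2.imwrite('pics/side0b.png',cv2.resize(b,(800,600),interpolation=cv2.INTER_CUBIC))
```

```text
(no output)
```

View pics/top0c.png

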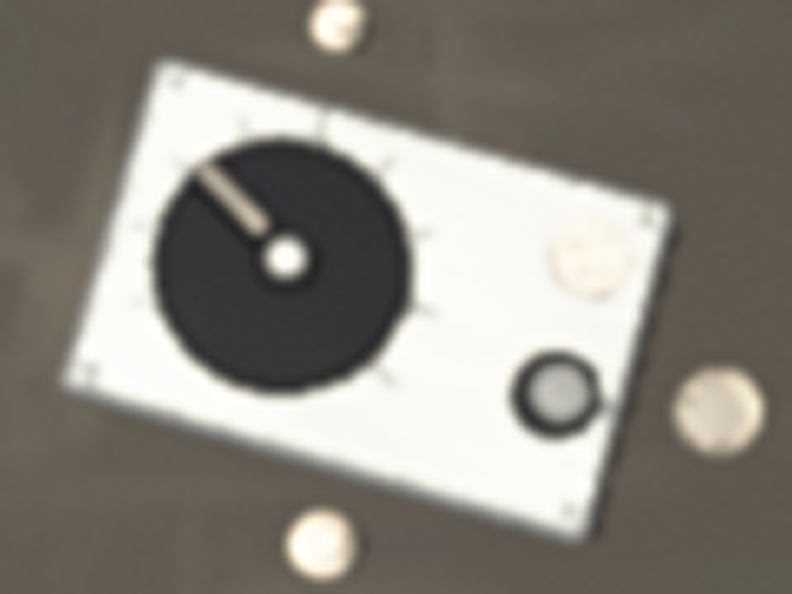

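View pics/side0b.png

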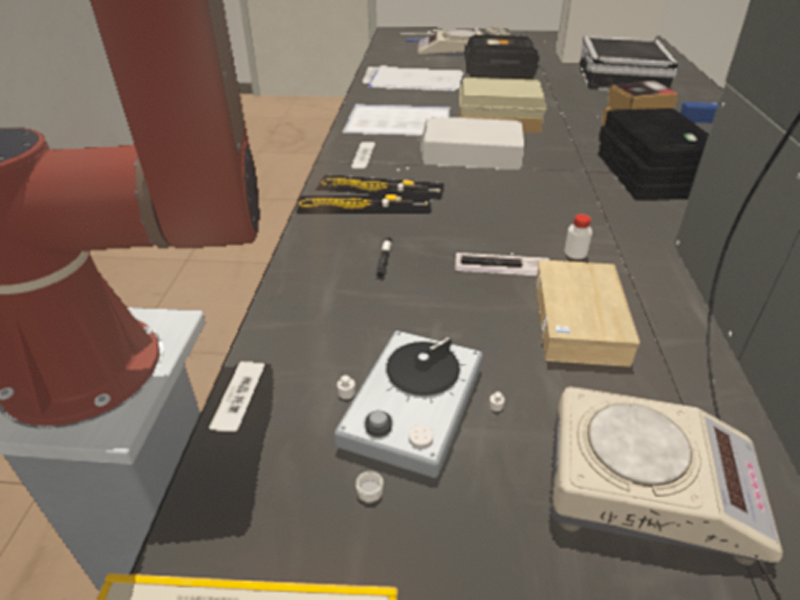

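The crop shows the box's corners at (160,62), (670,203), (590,540) and (68,385), the dial at (283,265), the hub at (286,258), the rib line from (262,230) to (202,167), and the key at (558,392).

Run:
```python
from h import *
def f(x,y,z): return ray('top',((x+.5)/6.6-.5+250,(y+.5)/6.6-.5+150),z)[:2]
C=[f(*p,40) for p in [(160,62),(670,203),(590,540),(68,385)]]
for c in C: print(c.round(1))
ctr=np.mean(C,0); yv=(C[0]+C[3]-C[1]-C[2])/2; xv=(C[0]+C[1]-C[2]-C[3])/2
print('ctr',ctr,'len',np.hypot(*yv),np.hypot(*xv),np.degrees(np.arctan2(-yv[0],yv[1])),np.degrees(np.arctan2(xv[1],xv[0])))
d=f(283,265,52);h=f(286,258,67);r1=f(262,230,75);r2=f(202,167,75);k=f(558,392,57)
print('dial',d,'hub',h,'key',k,'rib',r1,r2,np.hypot(*(r1-d)),np.hypot(*(r2-d)))
th=np.arctan2(-yv[0],yv[1])
v=r2-(d+h)/2; ang=np.degrees(np.arctan2(v[1],v[0])-th); print('yaw',np.degrees(th),'rib rel deg',ang,'dial',120-ang)
print('key-dial',np.hypot(*(k-d)), 'box-frame key',R.from_euler('z',-th).as_matrix()[:2,:2]@(k-ctr),'dial',R.from_euler('z',-th).as_matrix()[:2,:2]@(d-ctr))
for n,p in dict(disc=(588,258,44),lw=(320,545,32),sw=(336,25,26),cup=(718,410,21)).items(): print(n,f(*p))
```

```text
[647.7  42. ]
[ 585.3 -174.3]
[ 442.6 -135.2]
[508.8  82.2]
ctr [546.11720404 -46.33168092] len 226.1882435172933 146.2449556429328 -16.526116793075765 -15.735619969580272
dial [557.49910149  -7.95058098] hub [558.02571961  -7.84596205] key [ 502.97622893 -120.28335914] rib [568.38774652   2.51843196] [594.77873102  26.71718473] 15.10505950048705 50.90800287724935
yaw -16.526116793075765 rib rel deg 59.6064671892954 dial 60.3935328107046
key-dial 124.86551437960692 box-frame key [-20.32309894 -83.16829982] dial [-5.88152369e-03  4.00331911e+01]
disc [ 561.09532572 -137.57132876]
lw [441.58763742 -23.26920208]
sw [667.30518986 -35.40912447]
cup [ 498.59652453 -196.25602895]
```

```bash
cat >> h.py <<'E'
def go(x,y,z,ang=None):
    s=status.sense(); M=R.from_rotvec(s['orientation']).as_matrix()
    a=np.degrees(np.arctan2(M[1,0],M[0,0])); t=0 if ang is None else -((ang-a+180)%360-180)/5
    print('t',s['t'],'pos',s['position'].round(1),'ang',a.round(1),'F',s['force'].round(1),'dp',(M.T@(np.array([x,y,z])-s['position'])/25).round(2),'twist',round(t,2))
E
python3 -c "
from h import *
go(520,0,220,44)"
```

```text
t 0.1 pos [ 242.9 -548.3  255.6] ang -66.1 F [ 0.3 -0.   0.5] dp [-15.57   1.45  19.02] twist -22.02
```

Request:
step_arm --claw 0 --moves '[{"dp": [-15.6, 1.4, 19], "twist": -22}, {"dp": [-15.6, 1.4, 19], "twist": -22}, {"dp": [-15.6, 1.4, 19], "twist": -22}, {"dp": [-15.6, 1.4, 19], "twist": -22}, {"dp": [-15.6, 1.4, 19], "twist": -22}, {"dp": [-15.6, 1.4, 19], "twist": -22}, {"dp": [-15.6, 1.4, 19], "twist": -22}, {"dp": [-15.6, 1.4, 19], "twist": -22}, {"dp": [-15.6, 1.4, 19], "twist": -22}, {"dp": [-15.6, 1.4, 19], "twist": -22}]'

```text
t: 0.93
position: [430.2, -175.1, 232.3]
orientation: [-1.569, -0.08, 0.08]
force: [1.6, -0.7, 0.2]
gripper_width: -0.1
```

```bash
python3 -c "
from h import *
go(520,0,220,44);print(status.sense()['joints'])"
```

```text
t 0.9333 pos [ 430.2 -175.1  232.3] ang 5.8 F [ 1.6 -0.7  0.2] dp [4.28 0.5  6.6 ] twist -7.63
[-6.69652476e-01 -3.17666198e-01 -3.40775031e-01  1.54797418e+00
  7.65417249e-04  7.99283201e-01]
```

Request:
step_arm --moves '[{"dp": [4.3, 0.5, 6.6], "twist": -7.6}, {"dp": [4.3, 0.5, 6.6], "twist": -7.6}, {"dp": [4.3, 0.5, 6.6], "twist": -7.6}, {"dp": [4.3, 0.5, 6.6], "twist": -7.6}, {"dp": [4.3, 0.5, 6.6], "twist": -7.6}, {"dp": [4.3, 0.5, 6.6], "twist": -7.6}, {"dp": [4.3, 0.5, 6.6], "twist": -7.6}, {"dp": [4.3, 0.5, 6.6], "twist": -7.6}]'

```text
t: 1.6
position: [520.1, 0.1, 219.6]
orientation: [-1.486, -0.597, 0.597]
force: [0.3, 0.7, -0.2]
gripper_width: -0.2
```

Run:
```python
from h import *
go(564.4,37.2,120,44)
c=viewer.calibration('wrist'); im=viewer.snapshot('wrist')
import pickle; pickle.dump(c,open('w1.pkl','wb'))
print(c['origin'],c['rotation'])
cv2.imwrite('pics/w1.png',cv2.resize(im[:,:,::-1],(768,576),interpolation=cv2.INTER_CUBIC))
```

```text
t 1.6 pos [5.201e+02 1.000e-01 2.196e+02] ang 43.8 F [ 0.3  0.7 -0.2] dp [ 2.3   3.98 -0.16] twist -0.05
[463.16626598  59.36174068 337.63979348] [2.62874024 1.05827242 0.17451952]
```

View pics/w1.png

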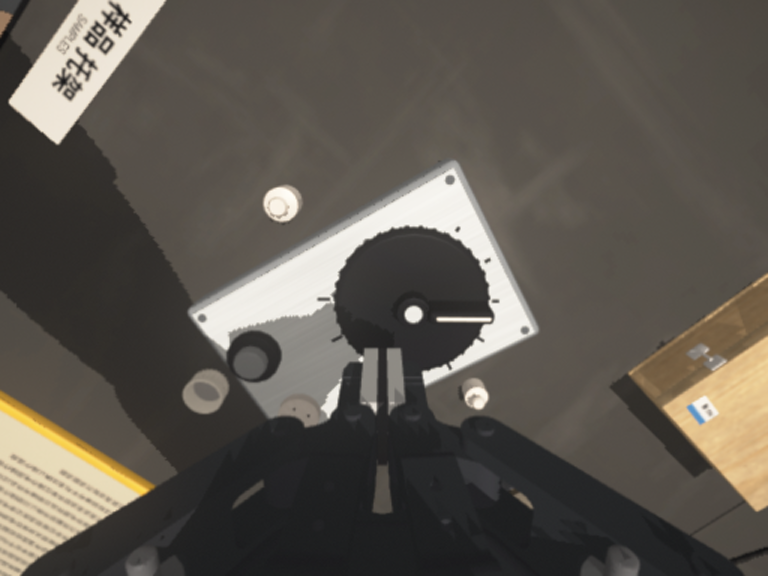

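The wrist view shows the hub at (413,314), the rib line from (436,318) to (491,320), the key top at (250,362), and the shut fingertips at (383,350).

Run:
```python
from h import *
import pickle; c=pickle.load(open('w1.pkl','rb'))
f=lambda x,y,z: ray('wrist',(x/1.5,y/1.5),z,c)
h=f(413,314,67)
for n,p in dict(hub=(413,314,67),r1=(436,318,75),r2=(491,320,75),key=(250,362,57),c1=(455,163,40),c2=(537,329,40),c4=(190,312,40),tipL=(363,349,195),tipR=(402,349,195)).items():
    q=f(*p); print(n,q.round(1),np.hypot(*(q-h)[:2]).round(1),np.degrees(np.arctan2(*(q-h)[1::-1])).round(1))
```

```text
hub [557.6  -8.   67. ] 0.0 0.0
r1 [568.    2.6  75. ] 14.8 45.7
r2 [595.4  27.   75. ] 51.5 42.8
key [ 501.6 -120.8   57. ] 126.0 -116.4
c1 [509.6  82.   40. ] 102.0 118.1
c2 [643.8  42.   40. ] 99.6 30.1
c4 [ 445.2 -129.4   40. ] 165.4 -132.8
tipL [509.5   1.1 195. ] 48.9 169.3
tipR [520.   11.1 195. ] 42.2 153.1
```

Request:
step_arm --moves '[{"dp": [1.3, 1.5, -0.1], "twist": 0}, {"dp": [2.3, 2.8, -0.16], "twist": 0}, {"dp": [2.3, 3.8, -0.16], "twist": 0}, {"dp": [2.3, 4.6, -0.16], "twist": 0}, {"dp": [2.3, 5.1, -0.16], "twist": 0}, {"dp": [2.3, 5.4, -0.16], "twist": 0}, {"dp": [2.3, 5.4, -0.16], "twist": 0}]'

```text
t: 2.23
position: [563.7, 35.7, 83.9]
orientation: [-1.486, -0.593, 0.596]
force: [0.2, -1.1, -0.1]
gripper_width: 0.3
```

```bash
cat >> h.py <<'E'
C=np.array([557.6,-8.0]); PH=43.7
def plan(angs,r=36,off=16,z=84,lead=0):
    "rows for finger face at rib rotated a deg clockwise from start, aligned with rib"
    s=status.sense(); M=R.from_rotvec(s['orientation']).as_matrix(); a0=np.degrees(np.arctan2(M[1,0],M[0,0]))
    print('t',s['t'],s['position'].round(1),'ang',a0.round(1),'F',s['force'].round(1))
    for a in angs:
        p=np.radians(PH-a); u=np.array([np.cos(p),np.sin(p)]); n=np.array([-u[1],u[0]])
        q=np.r_[C+r*u+off*n,z]; d=M.T@(q-s['position'])/25
        print(a,d.round(2).tolist(),round((a0-(PH-a))/5,2))
E
python3 -c "
from h import *
plan(range(-10,31,5))"
```

```text
t 2.2333 [563.7  35.7  83.9] ang 43.6 F [ 0.2 -1.1 -0.1]
-10 [-0.08, -0.01, -0.22] -2.03
-5 [-0.0, -0.01, -0.33] -1.03
0 [0.06, -0.01, -0.46] -0.03
5 [0.11, -0.01, -0.58] 0.97
10 [0.15, -0.01, -0.71] 1.97
15 [0.18, -0.01, -0.85] 2.97
20 [0.19, -0.01, -0.99] 3.97
25 [0.2, -0.01, -1.12] 4.97
30 [0.19, -0.01, -1.26] 5.97
```

Request:
step_arm --moves '[{"dp": [0.04, 0, -0.2], "twist": 0}, {"dp": [0.06, 0, -0.4], "twist": 0}, {"dp": [0.1, 0, -0.52], "twist": 0.5}, {"dp": [0.12, 0, -0.63], "twist": 1.2}, {"dp": [0.15, 0, -0.71], "twist": 2}, {"dp": [0.17, 0, -0.79], "twist": 2.5}, {"dp": [0.18, 0, -0.87], "twist": 3}, {"dp": [0.19, 0, -0.95], "twist": 3.6}, {"dp": [0.19, 0, -0.99], "twist": 4}, {"dp": [0.19, 0, -0.99], "twist": 4}]'

```text
t: 3.07
position: [585.5, 20.3, 85.4]
orientation: [-1.547, -0.322, 0.32]
force: [-0.6, -0.5, 0.4]
gripper_width: -0.1
```

Run:
```python
from h import *
plan(range(15,61,5))
im=viewer.snapshot('wrist'); w=cv2.resize(im[:,:,::-1],(512,384))
t=viewer.snapshot('top')[150:240,250:370,::-1]
t=cv2.resize(t,(512,384),interpolation=cv2.INTER_CUBIC)
cv2.imwrite('pics/c1.png',cv2.resize(np.hstack([w,t]),(800,300)))
```

```text
t 3.0667 [585.5  20.3  85.4] ang 23.4 F [-0.6 -0.5  0.4]
15 [-0.1, 0.06, 0.18] -1.05
20 [-0.04, 0.06, 0.05] -0.05
25 [0.01, 0.06, -0.07] 0.95
30 [0.05, 0.06, -0.21] 1.95
35 [0.08, 0.06, -0.34] 2.95
40 [0.1, 0.06, -0.48] 3.95
45 [0.1, 0.06, -0.62] 4.95
50 [0.09, 0.06, -0.75] 5.95
55 [0.07, 0.06, -0.89] 6.95
60 [0.04, 0.06, -1.02] 7.95
```

View pics/c1.png

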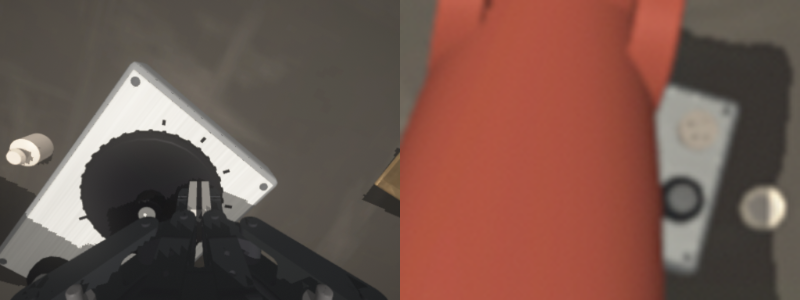

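The wrist view shows the hub at (148,214) with the rib hidden behind the fingers, and the top view is blocked by the arm. The force is about 0. I'll try the side view.

Run:
```python
from h import *
p=proj('side',[[557.6,-8,60]])[0]; x,y=int(p[0]),int(p[1]); print(p)
im=viewer.snapshot('side')[y-35:y+35,x-45:x+45,::-1]
cv2.imwrite('pics/s1.png',cv2.resize(im,None,fx=7,fy=7,interpolation=cv2.INTER_CUBIC))
```

```text
[270.74692683 230.23536118]
```

View pics/s1.png

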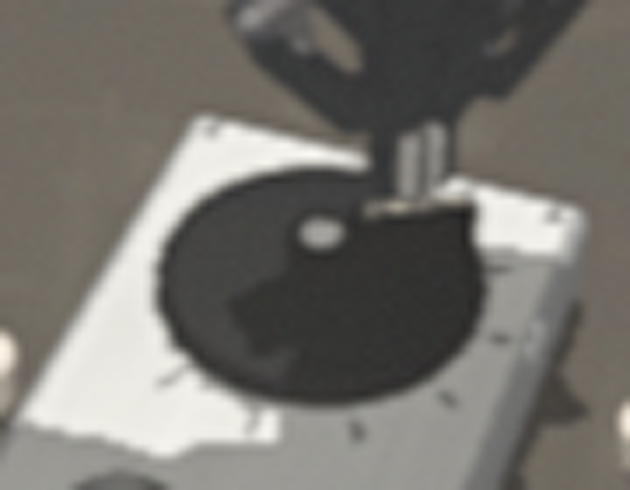

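The side view shows the rib just in front of the fingertip, its line running from (368,210) to about (472,206).

```bash
cat >> h.py <<'E'
def side(x,y,x0=225,y0=195,k=7,z=75): 
    q=ray('side',((x+.5)/k-.5+x0,(y+.5)/k-.5+y0),z)[:2]; v=q-C; return q.round(1),np.hypot(*v).round(1),np.degrees(np.arctan2(v[1],v[0])).round(1)
E
python3 -c "
from h import *
print(side(368,210),side(472,206),side(321,234,z=67))
plan([])"
```

```text
(array([571.9,  -3.9]), np.float64(14.9), np.float64(16.1)) (array([6.063e+02, 4.000e-01]), np.float64(49.4), np.float64(9.7)) (array([556.7,  -7.9]), np.float64(0.9), np.float64(174.7))
t 3.2167 [584.8  20.6  84.7] ang 23.6 F [ 0.2  1.  -0.3]
```

Request:
step_arm --moves '[{"dp": [0.01, 0.03, -0.07], "twist": 1}, {"dp": [0.04, 0.03, -0.16], "twist": 1.6}, {"dp": [0.06, 0.03, -0.24], "twist": 2.2}, {"dp": [0.08, 0.03, -0.32], "twist": 2.8}, {"dp": [0.09, 0.03, -0.4], "twist": 3.4}, {"dp": [0.1, 0.03, -0.48], "twist": 4}, {"dp": [0.1, 0.03, -0.56], "twist": 4.6}, {"dp": [0.1, 0.03, -0.65], "twist": 5.2}, {"dp": [0.09, 0.03, -0.73], "twist": 5.8}, {"dp": [0.09, 0.03, -0.75], "twist": 6}]'

```text
t: 4.05
position: [594.7, 4.5, 84.4]
orientation: [-1.568, 0.088, -0.089]
force: [-0.0, -0.0, 0.7]
gripper_width: -0.1
```

```bash
python3 -c "
from h import *
plan([47.5]+list(range(50,83,3)))"
```

```text
t 4.05 [594.7   4.5  84.4] ang -6.5 F [-0.  -0.   0.7]
47.5 [-0.01, 0.02, 0.04] -0.53
50 [0.02, 0.02, -0.02] -0.03
53 [0.05, 0.02, -0.1] 0.57
56 [0.08, 0.02, -0.18] 1.17
59 [0.1, 0.02, -0.25] 1.77
62 [0.12, 0.02, -0.33] 2.37
65 [0.14, 0.02, -0.42] 2.97
68 [0.15, 0.02, -0.5] 3.57
71 [0.15, 0.02, -0.58] 4.17
74 [0.16, 0.02, -0.66] 4.77
77 [0.15, 0.01, -0.74] 5.37
80 [0.15, 0.01, -0.83] 5.97
```

Request:
step_arm --moves '[{"dp": [0.05, 0.02, -0.1], "twist": 0.6}, {"dp": [0.08, 0.02, -0.18], "twist": 1.2}, {"dp": [0.1, 0.02, -0.25], "twist": 1.8}, {"dp": [0.12, 0.02, -0.33], "twist": 2.4}, {"dp": [0.14, 0.02, -0.42], "twist": 3}, {"dp": [0.15, 0.02, -0.5], "twist": 3.6}, {"dp": [0.15, 0.02, -0.58], "twist": 4.2}, {"dp": [0.16, 0.02, -0.66], "twist": 4.8}, {"dp": [0.15, 0.02, -0.74], "twist": 5.4}, {"dp": [0.15, 0.02, -0.83], "twist": 6}]'

```text
t: 4.88
position: [596.7, -15.6, 84.2]
orientation: [-1.51, 0.497, -0.499]
force: [-0.2, -0.3, -0.3]
gripper_width: 0.1
```

Run:
```python
from h import *
plan([77]+list(range(80,116,3)))
im=viewer.snapshot('side')[195:265,225:315,::-1]
cv2.imwrite('pics/s2.png',cv2.resize(im,None,fx=7,fy=7,interpolation=cv2.INTER_CUBIC))
```

```text
t 4.8833 [596.7 -15.6  84.2] ang -36.4 F [-0.2 -0.3 -0.3]
77 [-0.04, 0.01, 0.03] -0.63
80 [-0.0, 0.01, -0.04] -0.03
83 [0.03, 0.01, -0.12] 0.57
86 [0.06, 0.01, -0.2] 1.17
89 [0.08, 0.01, -0.27] 1.77
92 [0.1, 0.01, -0.35] 2.37
95 [0.12, 0.01, -0.44] 2.97
98 [0.13, 0.01, -0.52] 3.57
101 [0.13, 0.01, -0.6] 4.17
104 [0.14, 0.01, -0.68] 4.77
107 [0.14, 0.01, -0.76] 5.37
110 [0.13, 0.01, -0.85] 5.97
113 [0.12, 0.01, -0.93] 6.57
```

View pics/s2.png

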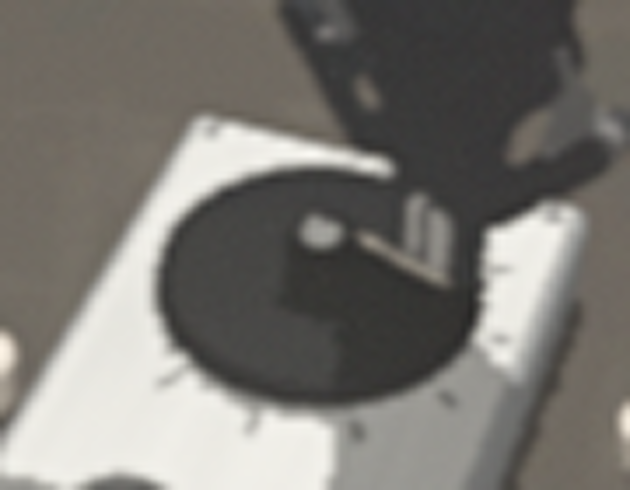

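The rib line now runs from (362,236) to (447,283).

```bash
python3 -c "
from h import *
print(side(362,236),side(447,283)); print('3rd stop expected',43.7-90)"
```

```text
(array([570.3, -16.5]), np.float64(15.3), np.float64(-33.7)) (array([598.2, -36.5]), np.float64(49.6), np.float64(-35.1))
3rd stop expected -46.3
```

The rib measures about 79° of turn, probably mid-snap. I'll take a fresh picture.

Run:
```python
from h import *
viewer.snapshot('side')
plan([])
im=viewer.snapshot('side')[195:265,225:315,::-1]
cv2.imwrite('pics/s3.png',cv2.resize(im,None,fx=7,fy=7,interpolation=cv2.INTER_CUBIC))
```

```text
t 4.9833 [596.3 -16.9  84.1] ang -36.4 F [ 1.2  0.6 -0.6]
```

View pics/s3.png

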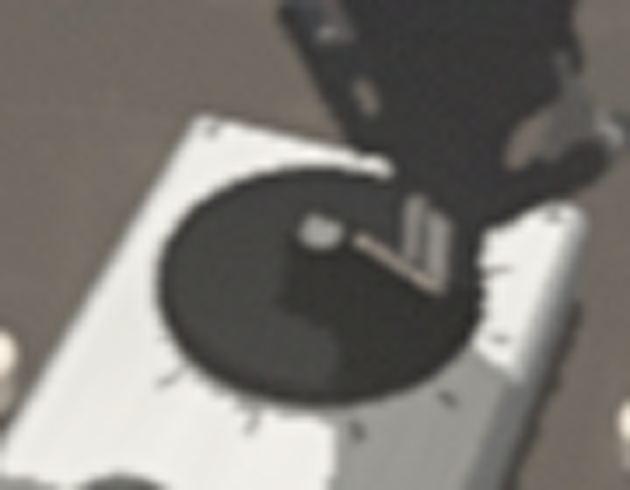

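The rib line is now at (358,238)-(438,292), further round, so the dial moves slowly into the stop. From here I'll measure the rib angle with code.

```bash
cat >> h.py <<'E'
def rib(im=None):
    g=(viewer.snapshot('side') if im is None else im).astype(np.float32).mean(2); r=np.linspace(16,50,40); A=np.arange(60,-110,-.5); sc=[]
    for a in A:
        t=np.radians(a); def_=lambda n: cv2.remap(g,*[np.float32(v).reshape(1,-1) for v in proj('side',np.c_[C[0]+r*np.cos(t)-n*np.sin(t),C[1]+r*np.sin(t)+n*np.cos(t),0*r+75]).T],cv2.INTER_LINEAR)[0]
        sc.append(np.median(def_(0))-.5*np.median(def_(-8))-.5*np.median(def_(8)))
    o=np.argsort(sc)[::-1][:6]; print('rib rot from start',[(round(PH-A[i],1),round(float(sc[i]))) for i in o])
E
python3 -c "
from h import *
print(side(358,238),side(438,292))
print(status.sense()['t']); rib(); rib(); rib(); plan([])"
```

```text
(array([569.1, -17.5]), np.float64(14.9), np.float64(-39.7)) (array([595.3, -40.8]), np.float64(50.0), np.float64(-41.0))
5.0333
rib rot from start [(np.float64(84.7), 41), (np.float64(84.2), 41), (np.float64(83.2), 41), (np.float64(83.7), 41), (np.float64(85.2), 40), (np.float64(82.7), 40)]
rib rot from start [(np.float64(86.2), 40), (np.float64(86.7), 40), (np.float64(85.7), 40), (np.float64(87.2), 40), (np.float64(85.2), 39), (np.float64(87.7), 38)]
rib rot from start [(np.float64(88.2), 38), (np.float64(87.7), 38), (np.float64(88.7), 38), (np.float64(87.2), 37), (np.float64(86.7), 37), (np.float64(89.2), 37)]
t 5.1833 [596.1 -16.7  84. ] ang -36.4 F [ 0.1 -0.2 -0.7]
```

```bash
python3 -c "
from h import *
rib(); plan([82,85,88,91,94,97,100,103,105,107,109,111,113])"
```

```text
rib rot from start [(np.float64(89.7), 39), (np.float64(90.2), 38), (np.float64(90.7), 38), (np.float64(89.2), 38), (np.float64(88.7), 37), (np.float64(91.2), 37)]
t 5.2333 [596.1 -16.7  83.9] ang -36.4 F [-0.3 -0.3 -0.1]
82 [0.02, -0.0, -0.04] 0.38
85 [0.04, -0.0, -0.12] 0.98
88 [0.07, -0.0, -0.2] 1.58
91 [0.09, -0.0, -0.28] 2.18
94 [0.11, -0.0, -0.36] 2.78
97 [0.12, -0.0, -0.44] 3.38
100 [0.13, -0.0, -0.52] 3.98
103 [0.13, -0.0, -0.6] 4.58
105 [0.13, -0.0, -0.66] 4.98
107 [0.13, -0.0, -0.71] 5.38
109 [0.13, -0.0, -0.77] 5.78
111 [0.12, -0.0, -0.82] 6.18
113 [0.11, -0.0, -0.88] 6.58
```

Request:
step_arm --moves '[{"dp": [0.05, 0, -0.16], "twist": 1.3}, {"dp": [0.09, 0, -0.28], "twist": 2.2}, {"dp": [0.11, 0, -0.36], "twist": 2.8}, {"dp": [0.12, 0, -0.44], "twist": 3.4}, {"dp": [0.13, 0, -0.52], "twist": 4}, {"dp": [0.13, 0, -0.6], "twist": 4.6}, {"dp": [0.13, 0, -0.66], "twist": 5}, {"dp": [0.13, 0, -0.71], "twist": 5.4}, {"dp": [0.13, 0, -0.77], "twist": 5.8}, {"dp": [0.13, 0, -0.77], "twist": 5.8}]'

```text
t: 6.07
position: [587.4, -34.0, 83.9]
orientation: [-1.381, 0.887, -0.888]
force: [-0.0, -0.1, 0.1]
gripper_width: -0.1
```

```bash
python3 -c "
from h import *
plan([109,111,113]);
for i in range(6): rib()
plan([109,111,113])"
```

```text
t 6.0667 [587.4 -34.   83.9] ang -65.4 F [-0.  -0.1  0.1]
109 [-0.0, -0.0, -0.01] -0.02
111 [0.02, -0.0, -0.06] 0.38
113 [0.04, -0.0, -0.11] 0.78
rib rot from start [(np.float64(110.7), 39), (np.float64(110.2), 38), (np.float64(111.2), 38), (np.float64(111.7), 38), (np.float64(112.2), 38), (np.float64(109.7), 37)]
rib rot from start [(np.float64(113.2), 43), (np.float64(114.2), 43), (np.float64(113.7), 42), (np.float64(112.7), 41), (np.float64(114.7), 40), (np.float64(112.2), 38)]
rib rot from start [(np.float64(115.2), 45), (np.float64(115.7), 44), (np.float64(116.2), 43), (np.float64(114.7), 42), (np.float64(116.7), 42), (np.float64(114.2), 40)]
rib rot from start [(np.float64(119.7), 53), (np.float64(120.2), 53), (np.float64(119.2), 53), (np.float64(118.7), 51), (np.float64(117.2), 51), (np.float64(117.7), 51)]
rib rot from start [(np.float64(120.2), 69), (np.float64(120.7), 68), (np.float64(119.7), 68), (np.float64(121.2), 68), (np.float64(121.7), 66), (np.float64(119.2), 66)]
rib rot from start [(np.float64(122.2), 86), (np.float64(123.2), 86), (np.float64(122.7), 86), (np.float64(121.7), 86), (np.float64(123.7), 85), (np.float64(121.2), 85)]
t 6.3667 [587.2 -34.2  83.9] ang -65.3 F [-0.   0.4 -0. ]
109 [-0.01, -0.0, 0.0] -0.01
111 [0.01, -0.0, -0.05] 0.39
113 [0.03, -0.0, -0.1] 0.79
```

Four clicks done. I'll back off, lift, and check.

Request:
step_arm --moves '[{"dp": [0, -0.2, 0.3], "twist": 0}, {"dp": [0, -0.8, 0.4], "twist": 0}, {"dp": [0, -1.6, 0.4], "twist": 0}, {"dp": [0, -2.4, 0.4], "twist": 0}, {"dp": [0, -2.4, 0.4], "twist": 0}]'

```text
t: 6.78
position: [598.3, -30.6, 148.4]
orientation: [-1.381, 0.882, -0.89]
force: [0.4, -0.4, 0.7]
gripper_width: 0.1
```

```bash
python3 -c "
from h import *
rib(); go(502.3,-120.5,110); go(502.3,-120.5,87)"
```

```text
rib rot from start [(np.float64(121.2), 134), (np.float64(121.7), 133), (np.float64(122.2), 132), (np.float64(120.7), 131), (np.float64(122.7), 131), (np.float64(120.2), 130)]
t 6.8333 pos [597.7 -30.4 146.4] ang -65.3 F [-0.3  0.7  0.2] dp [ 1.68  1.44 -4.98] twist 0
t 6.8333 pos [597.7 -30.4 146.4] ang -65.3 F [-0.3  0.7  0.2] dp [ 1.67  2.36 -4.98] twist 0
```

Request:
step_arm --moves '[{"dp": [1.0, 0, -3], "twist": 0}, {"dp": [1.7, 0, -5], "twist": 0}, {"dp": [1.7, 0, -5], "twist": 0}, {"dp": [1.7, 0.5, -5], "twist": 0}, {"dp": [1.7, 1.4, -5], "twist": 0}, {"dp": [1.7, 2, -5], "twist": 0}, {"dp": [1.7, 2, -5], "twist": 0}, {"dp": [1.7, 2, -5], "twist": 0}]'

```text
t: 7.5
position: [501.2, -120.9, 95.1]
orientation: [-1.382, 0.885, -0.887]
force: [0.9, 0.9, 0.7]
gripper_width: 0.0
```

Run:
```python
from h import *
go(502.3,-120.5,84); 
c=viewer.calibration('wrist'); im=viewer.snapshot('wrist')
print(proj('wrist',[[502.3,-120.5,57],[561,-137.6,44]],c)*1.5)
cv2.imwrite('pics/w2.png',cv2.resize(im[:,:,::-1],(768,576),interpolation=cv2.INTER_CUBIC))
```

```text
t 7.5 pos [ 501.2 -120.9   95.1] ang -65.3 F [0.9 0.9 0.7] dp [0.   0.44 0.05] twist 0
[[380.61409131 349.69899889]
 [480.66839517 231.21753504]]
```

View pics/w2.png

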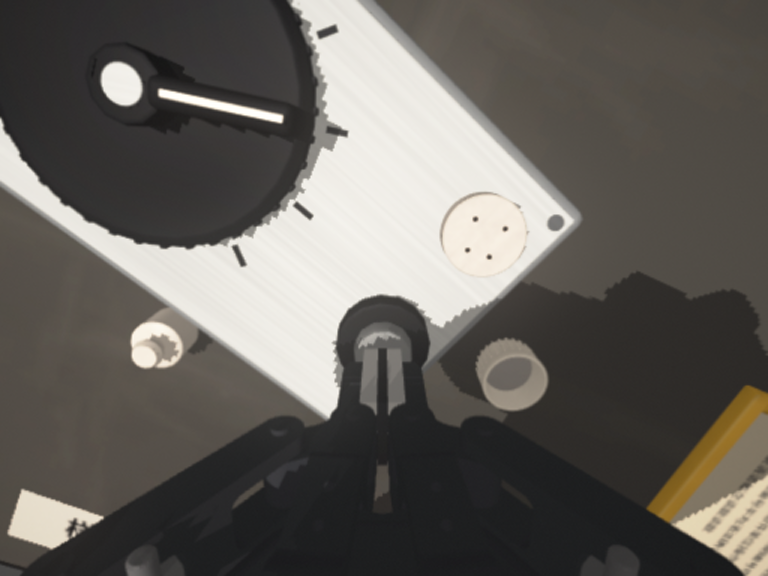

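The rib points at the mark at (337,131), with exactly two marks left clockwise of it, so it is on stop 6. The fingertip is centred over the key. I'll press now.

Request:
step_arm --moves '[{"dp": [0.03, 0.3, 0.03], "twist": 0}, {"dp": [0.03, 0.45, 0.05], "twist": 0}, {"dp": [0.03, 0.55, 0.05], "twist": 0}, {"dp": [0.03, 0.62, 0.05], "twist": 0}, {"dp": [0.03, 0.68, 0.05], "twist": 0}, {"dp": [0.03, 0.73, 0.05], "twist": 0}, {"dp": [0.03, 0.76, 0.05], "twist": 0}, {"dp": [0.03, 0.76, 0.05], "twist": 0}]'

```text
t: 8.22
position: [504.3, -121.6, 80.5]
orientation: [-1.382, 0.881, -0.89]
force: [-9.1, 5.0, 26.9]
gripper_width: -0.0
```

```bash
python3 -c "
from h import *
go(502,-120.5,76)"
```

```text
t 8.2167 pos [ 504.3 -121.6   80.5] ang -65.3 F [-9.1  5.  26.9] dp [-0.08  0.18 -0.07] twist 0
```

Run:
```python
from h import *
p=proj('side',[[503,-121,57]])[0]; x,y=int(p[0]),int(p[1])
im=viewer.snapshot('side')[y-25:y+25,x-33:x+33,::-1]
o=cv2.imread('pics/side0.png')[y-25:y+25,x-33:x+33]
go(502,-120.5,76)
w=viewer.snapshot('wrist')[175:275,190:322,::-1]
cv2.imwrite('pics/k1.png',np.hstack([cv2.resize(i,(396,300),interpolation=cv2.INTER_CUBIC) for i in (im,w)]))
```

```text
t 8.2667 pos [ 504.3 -121.6   80.5] ang -65.3 F [-8.9  5.1 27.9] dp [-0.08  0.18 -0.07] twist 0
```

View pics/k1.png

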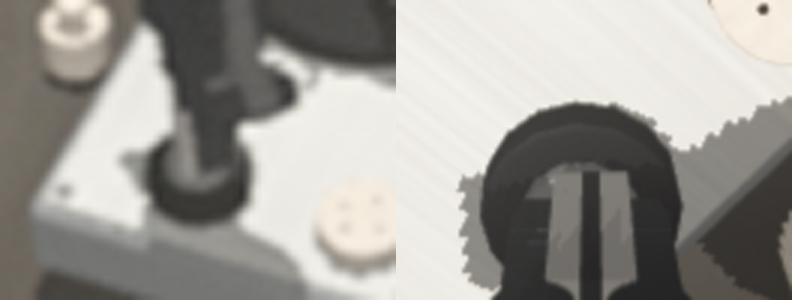

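The force is 27 N and the key looks sunk into its collar. I'll let it up in small steps and read the force, to confirm the key's 5 mm of spring travel.

Request:
step_arm --moves '[{"dp": [-0.04, -0.02, -0.03]}, {"dp": [-0.04, -0.02, -0.03]}, {"dp": [-0.04, -0.02, -0.03]}]'

```text
invalid input at $.moves[0]: expected keys dp, twist
```

Request:
step_arm --moves '[{"dp": [0, -0.03, 0]}, {"dp": [0, -0.03, 0]}, {"dp": [0, -0.03, 0]}]'

```text
invalid input at $.moves[0]: expected keys dp, twist
```

Request:
step_arm --moves '[{"dp": [0, -0.05, 0]}, {"dp": [0, -0.05, 0]}, {"dp": [0, -0.05, 0]}]'

```text
invalid input at $.moves[0]: expected keys dp, twist
```

Request:
step_arm --moves '[{"dp": [0, -0.06, 0]}, {"dp": [0, -0.06, 0]}, {"dp": [0, -0.06, 0]}]'

```text
invalid input at $.moves[0]: expected keys dp, twist
```

Request:
step_arm --moves '[{"dp": [0, -0.08, 0]}, {"dp": [0, -0.08, 0]}, {"dp": [0, -0.08, 0]}]'

```text
invalid input at $.moves[0]: expected keys dp, twist
```

Request:
step_arm --moves '[{"dp": [-0.04, -0.02, -0.03], "twist": 0}, {"dp": [-0.04, -0.02, -0.03], "twist": 0}, {"dp": [-0.04, -0.02, -0.03], "twist": 0}]'

```text
t: 8.57
position: [503.9, -121.3, 81.8]
orientation: [-1.381, 0.879, -0.892]
force: [3.0, -2.2, 3.0]
gripper_width: 0.5
```

Request:
step_arm --moves '[{"dp": [0, -0.03, 0], "twist": 0}, {"dp": [0, -0.03, 0], "twist": 0}, {"dp": [0, -0.03, 0], "twist": 0}]'

```text
t: 8.82
position: [504.0, -121.4, 82.5]
orientation: [-1.381, 0.879, -0.892]
force: [1.3, -0.3, 1.8]
gripper_width: 0.3
```

Request:
step_arm --moves '[{"dp": [0, -0.05, 0], "twist": 0}, {"dp": [0, -0.05, 0], "twist": 0}, {"dp": [0, -0.05, 0], "twist": 0}]'

```text
t: 9.07
position: [504.0, -121.3, 83.7]
orientation: [-1.381, 0.879, -0.892]
force: [0.8, -1.1, 2.7]
gripper_width: 0.2
```

Request:
step_arm --moves '[{"dp": [0, -0.06, 0], "twist": 0}, {"dp": [0, -0.06, 0], "twist": 0}, {"dp": [0, -0.06, 0], "twist": 0}]'

```text
t: 9.32
position: [503.8, -121.3, 85.1]
orientation: [-1.381, 0.88, -0.891]
force: [0.9, -0.3, 1.7]
gripper_width: -0.1
```

Request:
step_arm --moves '[{"dp": [0, -0.08, 0], "twist": 0}, {"dp": [0, -0.08, 0], "twist": 0}, {"dp": [0, -0.08, 0], "twist": 0}]'

```text
t: 9.57
position: [503.6, -121.1, 86.9]
orientation: [-1.381, 0.88, -0.891]
force: [-0.2, -0.1, -0.1]
gripper_width: 0.1
```

The force rose hard at z = 80.5, fell to a soft 3 to 1.7 N, and reached zero by about z = 86. That is the full 5 mm of spring travel. I'll lift clear now.

Request:
step_arm --moves '[{"dp": [0, -0.5, 0], "twist": 0}, {"dp": [0, -1.5, 0], "twist": 0}, {"dp": [0, -3, 0], "twist": 0}, {"dp": [1, -4.5, -1], "twist": 0}, {"dp": [2, -5, -3], "twist": 0}, {"dp": [3, -5, -4], "twist": 0}, {"dp": [4, -5, -4], "twist": 0}, {"dp": [4, -5, -4], "twist": 0}, {"dp": [4, -5, -4], "twist": 0}]'

```text
t: 10.32
position: [453.3, -255.1, 212.6]
orientation: [-1.38, 0.882, -0.893]
force: [-0.3, 0.1, -0.4]
gripper_width: -0.2
```

Run:
```python
from h import *
go(0,0,0); im=viewer.snapshot('side'); rib(im)
a=im[190:330,200:340,::-1]; b=cv2.imread('pics/side0.png')[190:330,200:340]
cv2.imwrite('pics/f.png',np.hstack([cv2.resize(i,(400,400),interpolation=cv2.INTER_CUBIC) for i in (b,a)]))
```

```text
t 10.3167 pos [ 453.3 -255.1  212.6] ang -65.4 F [-0.3  0.1 -0.4] dp [-16.86   8.36 -12.29] twist 0
rib rot from start [(np.float64(121.2), 130), (np.float64(121.7), 130), (np.float64(122.2), 128), (np.float64(120.7), 128), (np.float64(122.7), 128), (np.float64(120.2), 126)]
```

View pics/f.png

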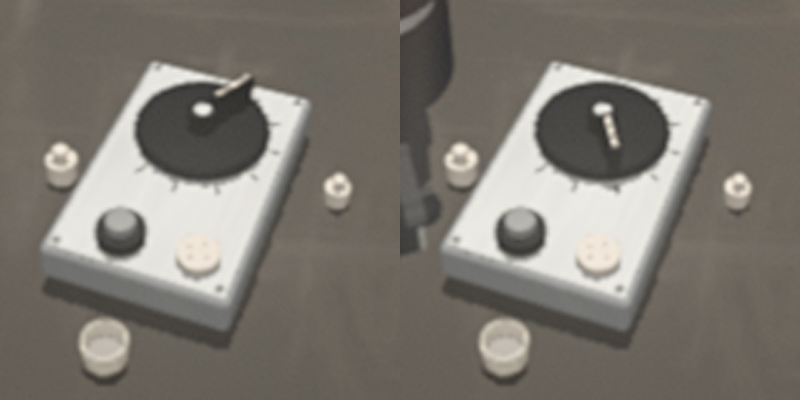

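The before and after pictures match except for the rib: the box, disc, weights and cup are where they were, and the key at (520,220) is up. I'm handing in.

```bash
python3 -c "
from cell import arm
print(arm.finish_job())"
```

```text
the job is handed in; nothing more can be done
None
```

The dial went up exactly four clicks, then the round key was pressed fully down once and came back up. The job was handed in at about 10.4 s of the 53 s allowed.

- **Dial:** the shut fingertips pushed the rib clockwise from the third stop to the seventh, about 60° to 180°. The last picture measured 121° of turn against the 120° expected. Two panel marks remained clockwise of the rib, which fits.
- **Key:** after the dial had settled, I pressed the key once. The press met a hard stop at 27 N upward (about 29 N in all), more force than it needed. Letting it up in steps showed about 5 mm of soft spring travel before the force fell to zero.
- **Surroundings:** the final side picture shows the box, disc, both weights and cup where they started. The arm was clear of everything. The marker was not in that picture, but the arm never went near it.

**Mismatches:**
- The key's hard stop came with the tool about 3.5 mm higher than the stated fingertip length implies, so I took the 5 mm of travel as the proof that it went fully down.
- In two rib readings taken just after a push, the dial was still easing into its stop. It had settled when I measured again.

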